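# Find the deep blind pocket of a heating-block insert and hold it pocket-up

### The arm

A 6-joint arm with a two-finger parallel gripper is mounted at the origin on the work surface. World frame = base frame: x ahead of the robot, y to its left, z up, the work surface at z = 0. Lengths are in m, angles in degrees, forces in N, time in s.
With the tool pointing down it reaches from about 0.3 to 0.75 m from the base axis. Payload 8.5 kg.
Tool frame: the origin (TCP) lies at the very end of the fingers, on their centre line; the grasp point (between the pads) lies 19 mm behind it; z points along the fingers, y is the direction in which the jaws open and shut (so a half turn about z gives the same grasp; the last joint's range is limited). The gripper opens to 85 mm and grips with 20 to 120 N. Pads are 22 mm wide; open, the fingers measure 114 mm over their backs; the gripper's body (76 mm by 85 mm) begins 54 mm behind the grasp point. The pads swing forward as they close: fully open they stand 13 mm farther back than shut.
Start: joints at [-89.169, 21.807, 74.336, -0, 83.858, -12.336], TCP at [0.125, -0.536, 0.231] pointing down, gripper open.
Joint ranges: [-178.18, 178.18], [-50.72, 133.34], [12.68, 142.11], [-81.47, 261.47], [9.98, 163.14], [-165.26, 165.26]. Speed limits (degrees/s): [136.94, 136.94, 180, 180, 180, 180].

### API

Orientations are given as a 3x3 rotation matrix whose columns are the frame's x, y, z axes.
In Python, from rig import status, vision, env gives the robot as it stands.
- The arm moves only by the tool send_rows, never from a script. Its argument "targets" is a list of rows, each a list of 7 numbers: the shift along the tool's x, y, z in units of 50 mm (1.0 is 50 mm), then the turn, a rotation vector about the tool's x, y, z in units of 8 degrees (1.0 is 8 degrees), then the finger opening in mm, from 0 to 85.4. A call has 1 to 5 rows; each row is the pose to reach, as a shift and turn from the pose commanded when the call began, along the tool's axes at that moment; what a row does not reach only later rows make up. A row lasts 1/8 s, in which the tool goes at most 62.5 mm and 10.7 degrees, less where a joint would pass 70% of its speed; a pose out of reach is approached as far as the arm can. A call with a gripper value outside its range is refused whole. The fingers move at their own pace and stop on an object; "grip_force" is the grip in N (left out, the last holds). Time passes only in rows, so rows that repeat a pose let the fingers close. It gives the time, the measured TCP pose, the force and the opening at its end, in the units of the state.
- status.observe(): the state, without advancing time (a new reading comes with each control period).
- vision.get_image(name): name is "scene" or "top" or "wrist"; returns (picture, depth): 480x640x3 uint8, red, green, blue; 480x640 float32, m along the optical axis (not along the pixel's ray), 0 where there is no reading.
- vision.camera_model(name): a dict with "camera_matrix" (3x3 intrinsics, pixels), "view" (4x4, takes a point from world to camera coordinates); the wrist camera has in their place "T_tool_cam" (4x4, takes a point from camera to tool coordinates, whose origin is the TCP and whose axes are the flange's). Camera axes: x right, y down, z forward; pixel columns grow to the right and rows downward; lengths in m; the calibration is good to about 2 mm. A picture is of the moment at which its call begins: read the wrist's pose just before it. camera_model takes no time and is no camera call.
- env.close_job(): hands the job in, once; it reports no verdict.
Trained networks look in the newest picture that a camera, given by its name, has taken for a name from the list of things; names that differ only in an ending like _2 or _b are one class to them, and where a whole thing is asked for, a point or a joint stands for the part that bears it (a point fixed in the world has none). Each returns a list of dicts, best first, with "p" (0 to 1); they miss things now and then, are a little off and sometimes report something else, mostly with a low value. They report only what shows in the picture. A call takes as long as a camera call.
- vision.masks_of(camera, label): "pixels" (480x640 bool, what is visible of it) and "extent" ([left, top, right, bottom] in pixels, round what is visible of it).
The state is a dict: "time_s": time; "q": joint angles; "qvel": joint speeds; "joint_efforts": joint torques, N m; "position": TCP position; "tool_rot": TCP orientation; "ft_force": force on the tool from outside, world axes, zero at the start; "wrist_torque": the same for the moment, N m; "grip_width": finger opening in m.
Only numpy, scipy, OpenCV 4.12 (cv2) and the standard library are available. Lean on these libraries where they do the work, as an engineer would, in place of code of your own. Each camera call takes 0.05 s, during which the arm holds its last target.

### The job

The aluminium heating-block insert lying on its small black rest has a stop stuck somewhere inside its bore, so one of its two end pockets is deeper than the other. Find the deep pocket by feel: pick the insert up and push an end gently onto the level brass gauge pin until the pin touches the bottom, and turn it round to try the other end as needed (the pin must have bottomed in the deep pocket itself, not only in the shallow one). Then draw it off and finish while holding it in the gripper, still and touching nothing else, at least 15 cm above the bench, with the deep pocket pointing straight up; leave the bottle, beaker and jar standing where they are.

Things in the scene. Friction and masses are not known exactly. Their poses are not given: they have to be found in the camera images.
- insert_centre (a point): Centre of the insert, a block 70 mm long (its x axis, level at first), 40 x 40 mm across, 0.2 kg; 50 mm above the bench at first. A 24 mm round pocket opens in the middle of each end. A black stop that does not budge parts them; depths add up to 30 mm (0+30 to 15+15), and which is deeper changes and is not in this pose. If they differ by under 8 mm, either counts as deep.
- rest: Fixed black plinth on which the insert lies lengthwise, 56 mm long (x) by 22 mm wide (y), 30 mm high, narrower than the insert so that the insert's sides overhang it by 9 mm each. Origin on the bench under its centre.
- pin_tip (a point): Tip of the fixed gauge's level brass pin: 12 mm diameter, 52 mm long, axis 100 mm above the bench. The x axis of this point runs level from the tip along the pin into its post: push along +x (roughly away from the robot). The pin enters an end pocket until it meets the stop.
- gauge: The gauge's blue post with its base; fixed. Origin on the bench below the pin's root, 52 mm along +x from the tip; x as for the pin. Post 34 mm wide (y), 24 mm thick (x from 0 to 24 mm), 122 mm high. Steel base plate 80 x 80 x 12 mm, centred at x = 20 mm.
- bottle_centre (a point): Loose amber bottle, 56 mm diameter, 120 mm high; the point is its centre, half-way up. Leave alone.
- beaker_centre (a point): Loose glass beaker, 60 mm diameter, 75 mm high; the point is its centre, half-way up. Leave alone.
- jar_centre (a point): Loose white jar, 52 mm diameter, 60 mm high; the point is its centre, half-way up. Leave alone.

How it is judged (in metres and radians):
On the way:
1. the gauge pin stands bottomed in the insert's deep pocket (11 mm or more) (distance between pin_tip and stop_c0 below 0.0235 m and ((x of pin_tip in the frame of insert_centre above 0 m and x of stop_c0 in the frame of insert_centre below 0.004 m) or (x of pin_tip in the frame of insert_centre below 0 m and x of stop_c0 in the frame of insert_centre above -0.004 m))), for 0.05 s.
At the end, for the whole second after the job is handed in: the insert is held still between the fingers with its deep pocket (11 mm or more) pointing up within 0.3 rad (17 degrees) of vertical, its centre more than 150 mm above the bench, touching nothing else; bottle, beaker and jar upright and within 30 mm of where they were (((angle between insert_centre's own x axis and vertical below 0.3 rad and x of stop_c0 in the frame of insert_centre below 0.004 m) or (angle between insert_centre's own x axis and vertical above 2.8416 rad and x of stop_c0 in the frame of insert_centre above -0.004 m)) and height (world z) of insert_centre above 0.15 m and contact force between the fingers and insert above 2 N and linear speed of insert below 0.03 m/s and not (contact force between insert and bottle above 0.3 N) and not (contact force between insert and beaker above 0.3 N) and not (contact force between insert and jar above 0.3 N) and not (contact force between insert and gauge above 0.3 N) and not (contact force between insert and rest above 0.3 N) and not (contact force between insert and table above 0.3 N) and distance of each of bottle_centre, beaker_centre, jar_centre from where it was at the start of the episode below 0.03 m and angle between each of bottle_centre, beaker_centre, jar_centre's own z axis and vertical below 0.3 rad); the arm keeps its last pose, push and grip.
It fails at once if the bottle is pushed more than 30 mm or tipped (distance of bottle_centre from where it was at the start of the episode above 0.03 m or angle between bottle_centre's own z axis and vertical above 0.3 rad).
It fails at once if the beaker is pushed more than 30 mm or tipped (distance of beaker_centre from where it was at the start of the episode above 0.03 m or angle between beaker_centre's own z axis and vertical above 0.3 rad).
It fails at once if the jar is pushed more than 30 mm or tipped (distance of jar_centre from where it was at the start of the episode above 0.03 m or angle between jar_centre's own z axis and vertical above 0.3 rad).
It fails at once if the insert is rammed on the gauge (more than 60 N) (contact force between insert and gauge above 60 N).
It also fails if it takes over 64 s, if anything falls off the work surface, if the arm or the gripper's body presses on something with over 40 N, if the wrist force passes 120 N, or if a joint passes its speed limit or range.

## Working session

There is one attempt and no reset: what is moved stays moved. The work goes in short steps, Python scripts to look and compute and a tool call to move; the robot and the scene stay as the last step left them, time stands still between calls to the robot, and variables do not carry over. Pictures are saved under pics/ and viewed, and the job is handed in when it is done.

Besides the shell and the picture viewer there is one more tool, called after "Emit:" as a command line: name --pt "numbers of a row" for each row, then --argument value for the rest. send_rows: Moves the arm, as the interface text tells. Its arguments: {"type":"object","properties":{"targets":{"type":"array","items":{"type":"array","items":{"type":"number"}}},"grip_force":{"type":"number"}},"required":["targets"]}

```bash
ls; mkdir -p pics; cat > h.py <<'E'
import numpy as np, cv2
from rig import status, vision, env
def save(cam,name):
    im,d=vision.get_image(cam); cv2.imwrite('pics/'+name+'.png',im[:,:,::-1]); return im,d
def world_pts(cam,mask,d,st=None):
    m=vision.camera_model(cam); K=np.array(m['camera_matrix'])
    v,u=np.nonzero(mask&(d>0)); z=d[v,u]
    P=np.stack([(u-K[0,2])*z/K[0,0],(v-K[1,2])*z/K[1,1],z,np.ones_like(z)])
    if cam=='wrist':
        T=np.eye(4);T[:3,:3]=st['tool_rot'];T[:3,3]=st['position']; M=T@np.array(m['T_tool_cam'])
    else: M=np.linalg.inv(np.array(m['view']))
    return (M@P)[:3].T
E
python3 - <<'E'
from h import *
s=status.observe(); print(s)
save('top','top1'); 
for c in ['top','scene']:
    im,d=save(c,c+'1')
    for n in ['insert_centre','rest','pin_tip','gauge','bottle_centre','beaker_centre','jar_centre']:
        r=vision.masks_of(c,n)
        for k in r[:2]:
            p=world_pts(c,k['pixels'],d)
            print(c,n,round(k['p'],2),np.round(k['extent']),np.round(np.median(p,0),3) if len(p) else None,np.round(p.min(0),3) if len(p) else 0,np.round(p.max(0),3) if len(p) else 0)
E
```

```text
pics
{'time_s': 0.0, 'q': array([-8.91690695e+01,  2.18426030e+01,  7.43862294e+01,  4.89788857e-04,
        8.38577570e+01, -1.23365530e+01]), 'qvel': array([ 0.00111999,  0.04047869, -0.05028529,  0.01393215, -0.03996361,
       -0.04762149]), 'joint_efforts': array([-1.01239639e-03, -4.48471498e+01, -2.31279731e+01, -3.24895418e-04,
        4.85114433e-03, -8.49790382e-06]), 'position': array([ 0.12527734, -0.53523637,  0.23068798]), 'tool_rot': array([[ 9.73708552e-01,  2.27797400e-01, -1.34179251e-05],
       [ 2.27797160e-01, -9.73707436e-01,  1.51123452e-03],
       [ 3.31190161e-04, -1.47455854e-03, -9.99998858e-01]]), 'ft_force': array([ 0.58290643, -0.0039565 , -0.21595029]), 'wrist_torque': array([-0.01081642,  0.02798875, -0.02506957]), 'grip_width': 0.08537669576499718}
top insert_centre 0.69 [373. 258. 408. 294.] [ 0.536 -0.143  0.07 ] [ 0.497 -0.179 -0.006] [ 0.58  -0.109  0.077]
top gauge 0.94 [227. 175. 271. 224.] [0.69  0.153 0.014] [ 0.631  0.11  -0.001] [0.745 0.2   0.128]
top bottle_centre 0.92 [440. 177. 477. 205.] [ 0.699 -0.277  0.083] [ 0.678 -0.312  0.001] [
[... 641 characters left out ...]
316 -0.003] [ 0.734 -0.23   0.124]
scene gauge 0.75 [378. 193. 432. 264.] [0.702 0.145 0.017] [ 0.58   0.108 -0.001] [0.746 0.286 0.126]
scene bottle_centre 0.56 [249. 351. 283. 410.] [ 0.717 -0.299  0.079] [ 0.643 -0.316  0.   ] [ 0.734 -0.223  0.124]
scene beaker_centre 0.71 [361. 287. 394. 331.] [ 0.76  -0.06   0.051] [ 0.732 -0.087  0.003] [ 0.789 -0.028  0.08 ]
scene beaker_centre 0.23 [251. 350. 285. 408.] [ 0.717 -0.299  0.08 ] [ 0.682 -0.316  0.007] [ 0.734 -0.264  0.124]
scene jar_centre 0.6 [349. 143. 369. 167.] [0.457 0.324 0.04 ] [0.427 0.31  0.001] [0.478 0.361 0.065]
scene jar_centre 0.57 [241. 289. 273. 300.] [ 0.546 -0.149  0.007] [ 0.512 -0.169 -0.001] [ 0.57  -0.119  0.031]
```

```bash
python3 - <<'E'
from h import *
im=cv2.imread('pics/top1.png'); print(im.shape)
cv2.imwrite('pics/top1c.png',cv2.resize(im[140:340,130:490],None,fx=2.2,fy=2.2,interpolation=cv2.INTER_CUBIC))
im,d=save('top','top2')
def box(mask):
    return cv2.minAreaRect((mask*1000).astype(np.float32))
# insert top
k=vision.masks_of('top','insert_centre')[0]
full=np.ones_like(d,bool); u0,v0,u1,v1=[int(x) for x in k['extent']]
m=np.zeros_like(full); m[v0-6:v1+6,u0-6:u1+6]=1
p=world_pts('top',m,d); q=p[(p[:,2]>.062)&(p[:,2]<.08)]; print('ins',len(q),q[:,2].mean(),box(q[:,:2]))
m=np.zeros_like(full); m[165:235,215:285]=1
p=world_pts('top',m,d)
q=p[(p[:,2]>.113)]; print('post top',len(q),q[:,2].mean(),box(q[:,:2]))
q=p[(p[:,2]>.09)&(p[:,2]<.112)]; print('pin',len(q),q[:,2].mean(),box(q[:,:2]));print(np.round(q,3)[::3])
q=p[(p[:,2]>.007)&(p[:,2]<.02)]; print('base',len(q),q[:,2].mean(),box(q[:,:2]))
print(vision.camera_model('top'))
E
```

```text
(480, 640, 3)
ins 701 0.06992337172451574 ((536.3526611328125, -144.72909545898438), (69.81459045410156, 40.47877502441406), 33.50681686401367)
post top 217 0.12151459129791121 ((693.2194213867188, 157.7466278076172), (34.10356521606445, 25.33479118347168), 80.30374145507812)
pin 197 0.10431055777972849 ((667.0861206054688, 162.09080505371094), (33.468631744384766, 73.81791687011719), 79.70980072021484)
[[0.701 0.14  0.092]
 [0.694 0.14  0.107]
 [0.69  0.141 0.097]
 [0.689 0.142 0.09 ]
 [0.684 0.17  0.107]
 [0.684 0.142 0.105]
 [0.682 0.166 0.109]
 [0.683 0.143 0.1  ]
 [0.681 0.166 0.102]
 [0.68  0.16  0.108]
 [0.68  0.154 0.108]
 [0.68  0.148 0.109]
 [0.681 0.143 0.102]
 [0.679 0.162 0.104]
 [0.678 0.156 0.105]
 [0.679 0.15  0.102]
 [0.679 0.145 0.099]
 [0.676 0.164 0.105]
 [0.676 0.158 0.105]
 [0.678 0.153 0.094]
 [0.674 0.162 0.105]
 [0.675 0.156 0.101]
 [0.672 0.161 0.109]
 [0.673 0.156 0.104]
 [0.67  0.162 0.107]
 [0.671 0.157 0.099]
 [0.669 0.164 0.104]
 [0.669 0.158 0.102]
 [0.667 0.164 0.104]
 [0.667 0.158 0.104]
 [0.664 0.164 0.105]
 [0.665 0.158 0.104]
 [0.662 0.164 0.107]

[... 650 characters left out ...]

 [0.631 0.172 0.099]
 [0.631 0.166 0.102]]
base 957 0.012173868963874755 ((699.5698852539062, 145.26914978027344), (106.66079711914062, 145.96470642089844), 10.381962776184082)
{'camera_matrix': array([[606.32209395,   0.        , 314.55947439],
       [  0.        , 606.32209395, 231.41097817],
       [  0.        ,   0.        ,   1.        ]]), 'view': array([[-2.40701205e-03, -9.99831537e-01,  1.81962477e-02,
         1.26481355e-02],
       [-9.94865762e-01,  5.53253651e-04, -1.01201822e-01,
         6.23454846e-01],
       [ 1.01174706e-01, -1.83464179e-02, -9.94699496e-01,
         1.23455951e+00],
       [ 0.00000000e+00,  0.00000000e+00,  0.00000000e+00,
         1.00000000e+00]])}
```

View pics/top1c.png

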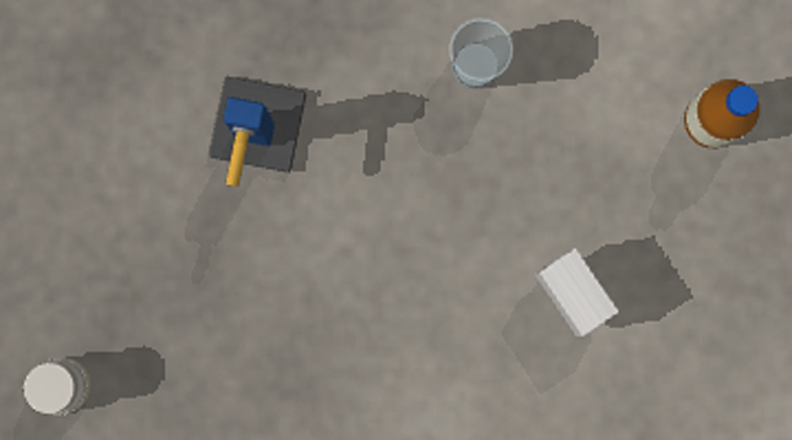

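View pics/scene1.png

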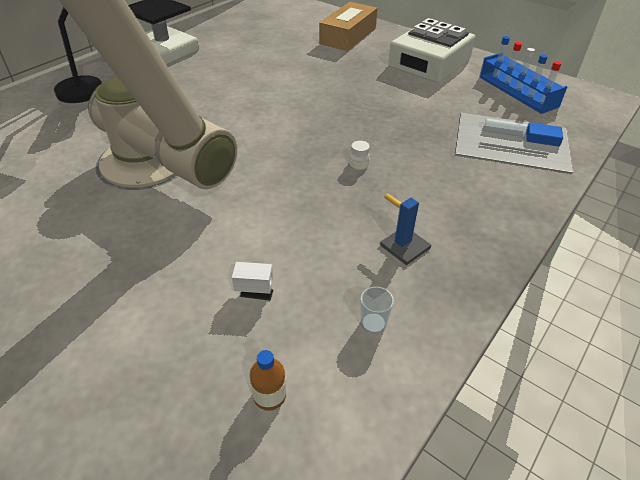

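```bash
cat >> h.py <<'E'
from scipy.spatial.transform import Rotation as R
def down(yaw,pitch=0):
    # tool x heading yaw(deg), tool z down, then tilt pitch about tool y
    y=np.radians(yaw); x=np.array([np.cos(y),np.sin(y),0]); z=np.array([0,0,-1.]); M=np.stack([x,np.cross(z,x),z],1)
    return M@R.from_euler('y',pitch,degrees=True).as_matrix()
def row(pos,M,tip=True):
    s=status.observe(); T=s['tool_rot']; d=T.T@(np.array(pos)-s['position'])
    r=R.from_matrix(T.T@M).as_rotvec(degrees=True)
    print('row',np.round(d/.05,3),np.round(r/8,3),'dist mm',round(np.linalg.norm(d)*1000),'rows>=',np.ceil(max(np.linalg.norm(d)/.0625,np.linalg.norm(r)/10.7)))
def st():
    s=status.observe(); print('t',round(s['time_s'],2),'pos',np.round(s['position'],4),'q',np.round(s['q'],1),'F',np.round(s['ft_force'],1),'w',round(s['grip_width']*1000,1))
    print(np.round(s['tool_rot'],3).tolist())
E
python3 -c "
from h import *
st(); row([.536,-.145,.16],down(33.5))"
```

```text
t 0.95 pos [ 0.1253 -0.5355  0.2313] q [-89.2  21.8  74.3  -0.   83.9 -12.3] F [ 0.   0.1 -0.3] w 85.1
[[0.974, 0.228, -0.0], [0.228, -0.974, 0.0], [-0.0, -0.0, -1.0]]
row [ 9.778 -5.734  1.426] [-0.     0.    -2.542] dist mm 571 rows>= 10.0
```

Emit:
send_rows --pt "9.78 -5.73 1.43 0 0 -2.54 85" --pt "9.78 -5.73 1.43 0 0 -2.54 85" --pt "9.78 -5.73 1.43 0 0 -2.54 85" --pt "9.78 -5.73 1.43 0 0 -2.54 85" --pt "9.78 -5.73 1.43 0 0 -2.54 85"

```text
time_s: 1.58
position: [0.3513, -0.3206, 0.1922]
tool_rot: [[0.834, 0.551, 0.0], [0.551, -0.834, -0.001], [0.0, 0.001, -1.0]]
ft_force: [-0.2, -0.5, 0.2]
grip_width: 0.0848
```

```bash
python3 -c "
from h import *
st(); row([.536,-.145,.16],down(33.5))"
```

```text
t 1.57 pos [ 0.3513 -0.3206  0.1922] q [-56.7  16.4  89.6   0.   74.   -0.2] F [-0.2 -0.5  0.2] w 84.8
[[0.834, 0.551, 0.0], [0.551, -0.834, -0.001], [0.0, 0.001, -1.0]]
row [ 5.018 -0.892  0.644] [ 0.005 -0.    -0.004] dist mm 257 rows>= 5.0
```

Emit:
send_rows --pt "5.02 -0.89 0.64 0 0 0 85" --pt "5.02 -0.89 0.64 0 0 0 85" --pt "5.02 -0.89 0.64 0 0 0 85" --pt "5.02 -0.89 0.64 0 0 0 85" --pt "5.02 -0.89 0.64 0 0 0 85"

```text
time_s: 2.2
position: [0.5365, -0.1435, 0.1594]
tool_rot: [[0.831, 0.556, -0.0], [0.556, -0.831, 0.001], [0.0, -0.001, -1.0]]
ft_force: [-0.5, -0.0, -0.8]
grip_width: 0.0851
```

```bash
python3 -c "
from h import *
st(); row([.536,-.145,.16],down(33.5))
s=status.observe(); im,d=save('wrist','w1')
r=vision.masks_of('wrist','insert_centre')
for k in r[:2]:
    p=world_pts('wrist',k['pixels'],d,s); q=p[(p[:,2]>.06)&(p[:,2]<.08)]
    print(k['p'],k['extent'],len(q),cv2.minAreaRect((q[:,:2]*1000).astype(np.float32)), q.mean(0))
"
```

```text
t 2.2 pos [ 0.5365 -0.1435  0.1594] q [-27.2  25.9  80.2   0.   73.9  29. ] F [-0.5 -0.  -0.8] w 85.1
[[0.831, 0.556, -0.0], [0.556, -0.831, 0.001], [0.0, -0.001, -1.0]]
row [-0.026  0.019 -0.012] [-0.006 -0.     0.031] dist mm 2 rows>= 1.0
0.77 [288.0, 179.3, 362.2, 303.1] 8356 ((534.3504638671875, -144.41864013671875), (70.65386199951172, 40.09279251098633), 33.44463348388672) [ 0.53607308 -0.14325001  0.07038281]
```

View pics/w1.png

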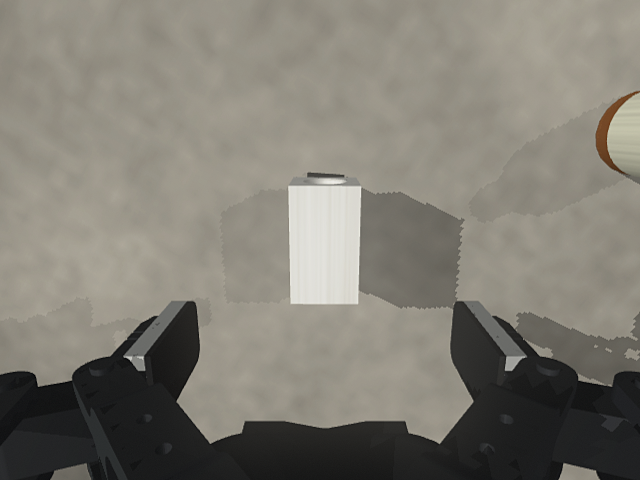

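The insert lies straight between the open fingers, at about (325, 240) in the wrist picture, and its far end shows the pocket opening. I'll descend now.

Emit:
send_rows --pt "-0.03 0 1.3 0 0 0 85" --pt "-0.03 0 2.0 0 0 0 85" --pt "-0.03 0 2.65 0 0 0 85" --pt "-0.03 0 2.65 0 0 0 85" --pt "-0.03 0 2.65 0 0 0 85"

```text
time_s: 2.92
position: [0.5339, -0.1483, 0.0292]
tool_rot: [[0.835, 0.551, 0.002], [0.551, -0.835, -0.001], [0.001, 0.002, -1.0]]
ft_force: [-0.4, -1.0, -0.7]
grip_width: 0.0849
```

Emit:
send_rows --pt "0 0 0 0 0 0 30" --pt "0 0 0 0 0 0 30" --pt "0 0 0 0 0 0 30" --pt "0 0 0 0 0 0 30" --pt "0 0 0 0 0 0 30" --grip_force 80

```text
time_s: 3.55
position: [0.5339, -0.1473, 0.0286]
tool_rot: [[0.834, 0.552, 0.001], [0.552, -0.834, -0.001], [0.001, 0.001, -1.0]]
ft_force: [-1.5, 0.0, 6.3]
grip_width: 0.0391
```

```bash
python3 -c "
from h import *
st()"
```

```text
t 3.55 pos [ 0.5339 -0.1473  0.0286] q [-27.7  35.2  89.2  -0.   55.6  28.8] F [-1.5  0.   6.3] w 39.1
[[0.834, 0.552, 0.001], [0.552, -0.834, -0.001], [0.001, 0.001, -1.0]]
```

Emit:
send_rows --pt "0 0 -0.6 0 0 0 30" --pt "0 0 -1.6 0 0 0 30" --pt "0 0 -2.6 0 0 0 30" --pt "0 0 -3.4 0 0 0 30" --pt "0 0 -3.4 0 0 0 30"

```text
time_s: 4.18
position: [0.5344, -0.1475, 0.2004]
tool_rot: [[0.834, 0.552, 0.005], [0.552, -0.834, -0.003], [0.003, 0.005, -1.0]]
ft_force: [-0.4, 0.4, -3.5]
grip_width: 0.039
```

```bash
python3 -c "
from h import *
st(); 
s=status.observe(); im,d=save('wrist','w2')
r=vision.masks_of('wrist','insert_centre')
for k in r[:2]:
    p=world_pts('wrist',k['pixels'],d,s); p=(p-s['position'])@s['tool_rot']
    print(k['p'],k['extent'],np.round(np.percentile(p,[2,50,98],axis=0),4))
im,d=vision.get_image('top')
# gauge from top refined
v,u=np.nonzero(d>0)
p=world_pts('top',np.ones_like(d,bool),d); q=p[(p[:,2]>.09)&(p[:,2]<.112)&(p[:,0]<.678)&(p[:,0]>.6)&(p[:,1]>.13)&(p[:,1]<.2)]
c=q[:,:2].mean(0); w=np.linalg.svd(q[:,:2]-c)[2][0]; t=(q[:,:2]-c)@w; print('pin',c,w,t.min(),t.max(),c+w*t.min(),c+w*t.max(),np.percentile(q[:,2],[5,50,95]))
u=np.array([np.cos(np.radians(-9.7)),np.sin(np.radians(-9.7))])
tip=np.array([.630,.1685]); g=tip-u*0.095
row([g[0],g[1],.2],down(-9.7))
"
```

```text
t 4.17 pos [ 0.5344 -0.1475  0.2004] q [-27.7  23.5  77.   -0.   79.2  28.8] F [-0.4  0.4 -3.5] w 39.0
[[0.834, 0.552, 0.005], [0.552, -0.834, -0.003], [0.003, 0.005, -1.0]]
0.93 [243.3, 209.1, 404.3, 426.8] [[-0.014  -0.0191 -0.0429]
 [ 0.0174  0.0001 -0.0417]
 [ 0.0374  0.019  -0.0095]]
pin [0.65410569 0.16474314] [-0.97901376  0.20379417] -0.025580721353064013 0.023813544228018464 [0.67914957 0.15952993] [0.63079191 0.1695962 ] [0.1002091  0.10494849 0.1090421 ]
row [ 3.714 -5.489 -0.068] [-0.014  0.017  5.399] dist mm 331 rows>= 6.0
```

View pics/w2.png

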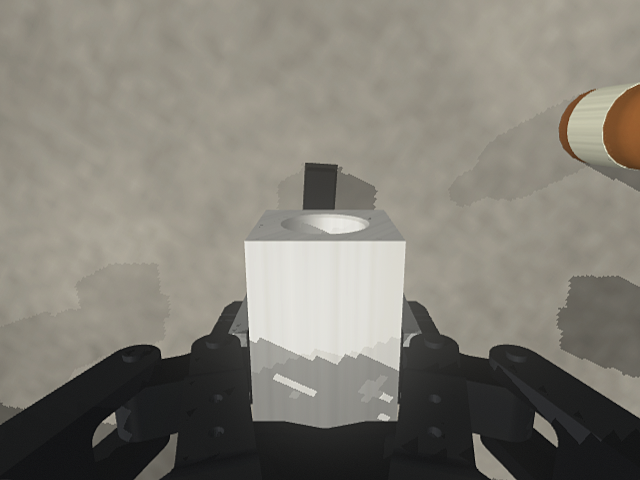

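Emit:
send_rows --pt "3.7 -5.5 0 0 0 5.5 30" --pt "3.7 -5.5 0 0 0 5.5 30" --pt "3.7 -5.5 0 0 0 5.5 30" --pt "3.7 -5.5 0 0 0 5.5 30" --pt "3.7 -5.5 0 0 0 5.5 30"

```text
time_s: 4.95
position: [0.5354, 0.1451, 0.196]
tool_rot: [[0.982, -0.187, -0.003], [-0.187, -0.982, -0.0], [-0.003, 0.001, -1.0]]
ft_force: [1.4, 0.8, -3.0]
grip_width: 0.0391
```

```bash
cat >> h.py <<'E'
PY=-10.5
U=np.array([np.cos(np.radians(PY)),np.sin(np.radians(PY)),0]); TIP=np.array([.6305,.169,.1])
def at(s): # TCP pos standoff s behind the tip at pin height
    p=TIP-U*s; p[2]=.078; return p
E
python3 -c "
from h import *
st(); p=at(.08); p[2]=.2; row(p,down(PY))"
```

```text
t 4.95 pos [0.5354 0.1451 0.196 ] q [  2.9  24.   77.   -0.   79.3 103.7] F [ 1.4  0.8 -3. ] w 39.1
[[0.982, -0.187, -0.003], [-0.187, -0.982, -0.0], [-0.003, 0.001, -1.0]]
row [ 0.178 -0.816 -0.082] [ 0.006  0.022 -0.033] dist mm 42 rows>= 1.0
```

Emit:
send_rows --pt "0.18 -0.82 -0.08 0 0 0 30" --pt "0.18 -0.82 0.3 0 0 0 30" --pt "0.18 -0.82 1.3 0 0 0 30" --pt "0.18 -0.82 2.3 0 0 0 30" --pt "0.18 -0.82 2.36 0 0 0 30"

```text
time_s: 5.58
position: [0.5499, 0.1819, 0.0755]
tool_rot: [[0.983, -0.182, -0.01], [-0.183, -0.983, -0.001], [-0.01, 0.003, -1.0]]
ft_force: [-0.7, 0.0, -1.4]
grip_width: 0.0392
```

```bash
python3 -c "
from h import *
st(); row(at(.05),down(PY))
s=status.observe(); im,d=save('wrist','w3'); save('scene','s3')
"
```

```text
t 5.58 pos [0.5499 0.1819 0.0755] q [  6.6  33.7  81.9  -0.   65.  107.1] F [-0.7  0.  -1.4] w 39.2
[[0.983, -0.182, -0.01], [-0.183, -0.983, -0.001], [-0.01, 0.003, -1.0]]
row [ 0.632 -0.04  -0.056] [ 0.021  0.068 -0.002] dist mm 32 rows>= 1.0
```

View pics/w3.png

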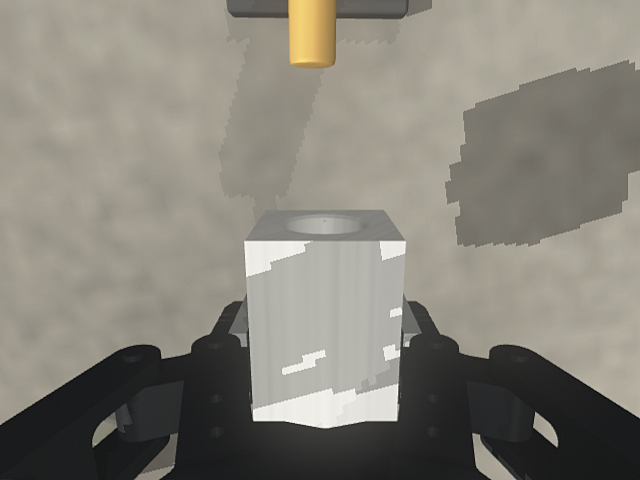

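```bash
python3 -c "
from h import *
s=status.observe(); im,d=vision.get_image('wrist')
p=world_pts('wrist',np.ones_like(d,bool),d,s); t=(p-s['position'])@s['tool_rot']
# pin
q=(p[:,2]>.095)&(p[:,2]<.112)&(t[:,0]>.05)
a=t[q]; print(len(a),np.round(np.percentile(a,[1,50,99],axis=0),4))
for lo in np.arange(.06,.12,.01):
    b=a[(a[:,0]>lo)&(a[:,0]<lo+.01)]
    if len(b): print(round(lo,2),len(b),np.round([b[:,1].min(),b[:,1].max(),b[:,2].min()],4))
r=vision.masks_of('wrist','insert_centre')[0]
p=world_pts('wrist',r['pixels'],d,s); b=(p-s['position'])@s['tool_rot']; b=b[b[:,2]<-.038]; print(np.round(np.percentile(b,[1,50,99],axis=0),4))
"
```

```text
3583 [[ 0.0773 -0.0082 -0.0276]
 [ 0.0864 -0.0023 -0.0255]
 [ 0.0954  0.0035 -0.0198]]
0.07 583 [-0.0082  0.0035 -0.0282]
0.08 1903 [-0.0084  0.0037 -0.0286]
0.09 1097 [-0.0082  0.0037 -0.0287]
[[-0.0148 -0.0195 -0.0431]
 [ 0.014  -0.0001 -0.0418]
 [ 0.0374  0.0196 -0.0398]]
```

Emit:
send_rows --pt "0.2 -0.046 0 0 0.07 0 30" --pt "0.5 -0.046 0 0 0.07 0 30" --pt "0.72 -0.046 0 0 0.07 0 30" --pt "0.72 -0.046 0 0 0.07 0 30" --grip_force 40

```text
time_s: 6.28
position: [0.5891, 0.1778, 0.08]
tool_rot: [[0.983, -0.183, 0.011], [-0.183, -0.983, -0.002], [0.011, -0.0, -1.0]]
ft_force: [-0.4, 0.1, -2.5]
grip_width: 0.0393
```

Emit:
send_rows --pt "0.04 0 0 0 0 0 30" --pt "0.06 0 0 0 0 0 30" --pt "0.06 0 0 0 0 0 30"

```text
time_s: 6.65
position: [0.5911, 0.1775, 0.0798]
tool_rot: [[0.983, -0.182, 0.01], [-0.182, -0.983, -0.002], [0.01, -0.0, -1.0]]
ft_force: [0.5, -0.2, -2.3]
grip_width: 0.0395
```

```bash
python3 -c "
from h import *
st(); print((status.observe()['position']-TIP)@U)
save('wrist','w4')
"
```

```text
t 6.65 pos [0.5911 0.1775 0.0798] q [  5.8  36.1  75.8  -0.2  67.5 106.4] F [ 0.5 -0.2 -2.3] w 39.5
[[0.983, -0.182, 0.01], [-0.182, -0.983, -0.002], [0.01, -0.0, -1.0]]
-0.04026045134465279
```

View pics/w4.png

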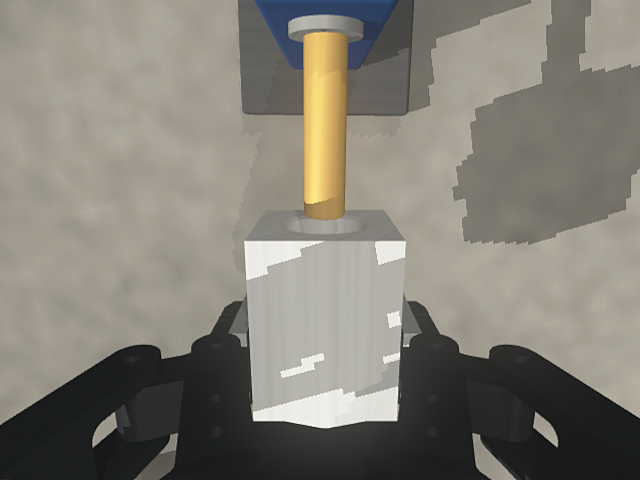

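The pin tip (325, 218) is centred on the pocket mouth, so I'll creep in.

Emit:
send_rows --pt "0.02 0 0.03 0 0 0 30" --pt "0.04 0 0.03 0 0 0 30" --pt "0.06 0 0.03 0 0 0 30"

```text
time_s: 7.08
position: [0.5943, 0.1768, 0.0782]
tool_rot: [[0.983, -0.182, 0.01], [-0.182, -0.983, -0.002], [0.01, 0.0, -1.0]]
ft_force: [-0.2, -0.1, -2.6]
grip_width: 0.0389
```

Emit:
send_rows --pt "0.02 0 0 0 0 0 30" --pt "0.04 0 0 0 0 0 30" --pt "0.06 0 0 0 0 0 30"

```text
time_s: 7.45
position: [0.5972, 0.1763, 0.0783]
tool_rot: [[0.983, -0.183, 0.01], [-0.183, -0.983, -0.002], [0.01, 0.0, -1.0]]
ft_force: [0.8, -0.1, -2.5]
grip_width: 0.0391
```

Emit:
send_rows --pt "0.02 0 0 0 0 0 30" --pt "0.04 0 0 0 0 0 30" --pt "0.06 0 0 0 0 0 30"

```text
time_s: 7.82
position: [0.6002, 0.1758, 0.0783]
tool_rot: [[0.983, -0.182, 0.01], [-0.182, -0.983, -0.002], [0.01, -0.0, -1.0]]
ft_force: [-0.7, -0.2, -2.8]
grip_width: 0.039
```

Emit:
send_rows --pt "0.02 0 0 0 0 0 30" --pt "0.04 0 0 0 0 0 30" --pt "0.06 0 0 0 0 0 30"

```text
time_s: 8.2
position: [0.6031, 0.1752, 0.0784]
tool_rot: [[0.983, -0.182, 0.01], [-0.182, -0.983, -0.002], [0.01, -0.0, -1.0]]
ft_force: [0.0, -1.4, -2.4]
grip_width: 0.0391
```

Emit:
send_rows --pt "0.02 0 0 0 0 0 30" --pt "0.04 0 0 0 0 0 30" --pt "0.06 0 0 0 0 0 30"

```text
time_s: 8.57
position: [0.6061, 0.1746, 0.0784]
tool_rot: [[0.983, -0.182, 0.01], [-0.182, -0.983, -0.002], [0.01, 0.0, -1.0]]
ft_force: [1.0, -0.3, -3.0]
grip_width: 0.0391
```

Emit:
send_rows --pt "0.02 0 0 0 0 0 30" --pt "0.04 0 0 0 0 0 30" --pt "0.06 0 0 0 0 0 30"

```text
time_s: 8.95
position: [0.609, 0.1741, 0.0784]
tool_rot: [[0.983, -0.182, 0.01], [-0.182, -0.983, -0.002], [0.01, -0.0, -1.0]]
ft_force: [-0.2, 0.4, -2.9]
grip_width: 0.0391
```

Emit:
send_rows --pt "0.02 0 0 0 0 0 30" --pt "0.04 0 0 0 0 0 30" --pt "0.06 0 0 0 0 0 30"

```text
time_s: 9.32
position: [0.612, 0.1736, 0.0784]
tool_rot: [[0.983, -0.183, 0.01], [-0.183, -0.983, -0.002], [0.01, -0.0, -1.0]]
ft_force: [-1.1, 0.2, -2.2]
grip_width: 0.0392
```

Emit:
send_rows --pt "0.02 0 0 0 0 0 30" --pt "0.04 0 0 0 0 0 30"

```text
time_s: 9.57
position: [0.6139, 0.1732, 0.0785]
tool_rot: [[0.983, -0.183, 0.01], [-0.182, -0.983, -0.002], [0.01, -0.0, -1.0]]
ft_force: [-0.5, 0.1, -2.1]
grip_width: 0.0392
```

Emit:
send_rows --pt "0.02 0 0 0 0 0 30" --pt "0.04 0 0 0 0 0 30"

```text
time_s: 9.82
position: [0.6159, 0.1728, 0.0785]
tool_rot: [[0.983, -0.182, 0.01], [-0.182, -0.983, -0.002], [0.01, -0.0, -1.0]]
ft_force: [-0.1, -0.4, -2.2]
grip_width: 0.0393
```

Emit:
send_rows --pt "0.02 0 0 0 0 0 30" --pt "0.03 0 0 0 0 0 30"

```text
time_s: 10.07
position: [0.6168, 0.1727, 0.0784]
tool_rot: [[0.983, -0.182, 0.008], [-0.182, -0.983, -0.002], [0.008, 0.0, -1.0]]
ft_force: [-4.4, 0.3, -0.7]
grip_width: 0.0393
```

Emit:
send_rows --pt "0.02 0 0 0 0 0 30" --pt "0.03 0 0 0 0 0 30"

```text
time_s: 10.32
position: [0.6168, 0.1726, 0.0784]
tool_rot: [[0.983, -0.182, 0.005], [-0.182, -0.983, -0.002], [0.005, 0.001, -1.0]]
ft_force: [-11.5, 0.5, 4.1]
grip_width: 0.0389
```

```bash
python3 -c "
from h import *
st(); print((status.observe()['position']-TIP)@U)
s=status.observe(); im,d=save('wrist','w5')
p=world_pts('wrist',np.ones_like(d,bool),d,s); t=(p-s['position'])@s['tool_rot']
r=vision.masks_of('wrist','insert_centre')[0]
p=world_pts('wrist',r['pixels'],d,s); b=(p-s['position'])@s['tool_rot']; b=b[b[:,2]<-.038]; print(np.round(np.percentile(b,[1,50,99],axis=0),4))
"
```

```text
t 10.32 pos [0.6168 0.1726 0.0784] q [ 5.100e+00  3.830e+01  7.140e+01 -1.000e-01  7.000e+01  1.057e+02] F [-11.5   0.5   4.1] w 38.9
[[0.983, -0.182, 0.005], [-0.182, -0.983, -0.002], [0.005, 0.001, -1.0]]
-0.014110694450669032
[[-0.0149 -0.0195 -0.0431]
 [ 0.0139  0.0002 -0.0418]
 [ 0.0374  0.0196 -0.0397]]
```

View pics/w5.png

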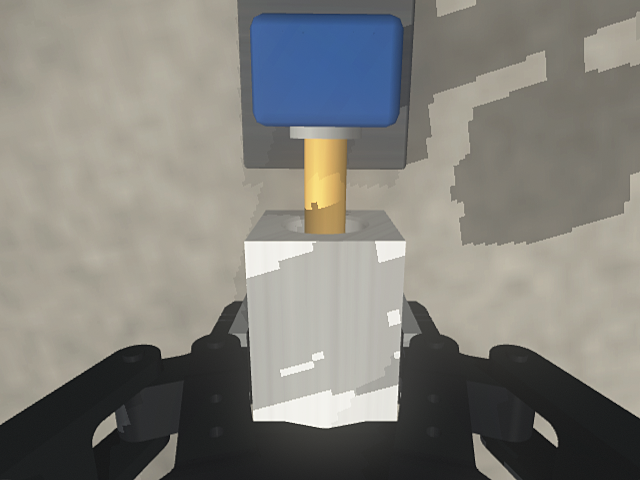

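```bash
python3 -c "
from h import *
s=status.observe(); im,d=vision.get_image('wrist')
print(s['ft_force'],s['wrist_torque'])
p=world_pts('wrist',np.ones_like(d,bool),d,s); t=(p-s['position'])@s['tool_rot']
q=t[(p[:,2]>.117)&(p[:,2]<.127)&(t[:,0]>.045)]; print('post top',len(q),np.round(np.percentile(q,[1,50,99],axis=0),4))
im,d=vision.get_image('top'); p=world_pts('top',np.ones_like(d,bool),d); t=(p-s['position'])@s['tool_rot']
q=t[(p[:,2]>.113)&(p[:,2]<.127)&(abs(t[:,0]-.07)<.05)&(abs(t[:,1])<.03)]; print('post top(top)',len(q),np.round(np.percentile(q,[1,50,99],axis=0),4))
"
```

```text
[-10.30589635   0.98405554   2.51786989] [ 0.11904739  1.48694542 -0.02413837]
post top 16737 [[ 0.0651 -0.0159 -0.045 ]
 [ 0.077   0.0004 -0.0434]
 [ 0.0882  0.0168 -0.0407]]
post top(top) 26 [[ 0.0836 -0.0152 -0.0462]
 [ 0.0871 -0.0095 -0.0429]
 [ 0.0903 -0.002  -0.0398]]
```

Emit:
send_rows --pt "-0.4 0 0 0 0 0 30" --pt "-1.0 0 0 0 0 0 30" --pt "-1.8 0 0 0 0 0 30" --pt "-2.0 0 -0.6 0 0 0 30" --pt "-2.0 0 -1.6 0 0 0 30" --grip_force 80

```text
time_s: 11.15
position: [0.5183, 0.1908, 0.1575]
tool_rot: [[0.983, -0.182, 0.006], [-0.182, -0.983, -0.002], [0.007, 0.001, -1.0]]
ft_force: [0.8, -1.0, -1.2]
grip_width: 0.0395
```

```bash
cat > fit.py <<'E'
from h import *
from scipy.optimize import least_squares
D=[([-89.2,21.8,74.3,0,83.9,-12.3],[.1253,-.5355,.2313]),([-56.7,16.4,89.6,0,74,-.2],[.3513,-.3206,.1922]),([-27.2,25.9,80.2,0,73.9,29],[.5365,-.1435,.1594]),
([-27.7,35.2,89.2,0,55.6,28.8],[.5339,-.1473,.0286]),([-27.7,23.5,77,0,79.2,28.8],[.5344,-.1475,.2004]),([2.9,24,77,0,79.3,103.7],[.5354,.1451,.196]),
([6.6,33.7,81.9,0,65,107.1],[.5499,.1819,.0755]),([5.8,36.1,75.8,-.2,67.5,106.4],[.5911,.1775,.0798]),([5.1,38.3,71.4,-.1,70,105.7],[.6168,.1726,.0784])]
def fk(p,q):
    a,h,L1,L2,off,H=p; q=np.radians(q)
    a2,a3,a5=q[1],q[1]+q[2],q[1]+q[2]+q[4]
    r=a+L1*np.sin(a2)+L2*np.sin(a3)+H*np.sin(a5); z=h+L1*np.cos(a2)+L2*np.cos(a3)+H*np.cos(a5)
    return np.array([r*np.cos(q[0])-off*np.sin(q[0]),r*np.sin(q[0])+off*np.cos(q[0]),z])
f=lambda p:np.concatenate([fk(p,q)-x for q,x in D]+[[.02*(p[1]-.15)]])
s=least_squares(f,[0,.15,.4,.4,.1,.25]); P=s.x
if __name__=='__main__':
    print(np.round(P,4),np.abs(s.fun).max()); st()
    for th in (180,90,100,105):
      for r in np.arange(.4,.9,.05):
        o=[]
        for z in (.2,.25,.3,.35,.4,.5,.6):
            a,h,L1,L2,off,H=P; t=np.radians(th); wr=r-a-H*np.sin(t); wz=z-h-H*np.cos(t); c=(wr**2+wz**2-L1**2-L2**2)/(2*L1*L2)
            if abs(c)>1: o.append('  --  '); continue
            q3=np.arccos(c); q2=np.arctan2(wr,wz)-np.arctan2(L2*np.sin(q3),L1+L2*np.cos(q3)); q2,q3=np.degrees([q2,q3]); o.append('%3.0f/%3.0f/%3.0f'%(q2,q3,th-q2-q3))
        print(th,round(r,2),o)
E
python3 fit.py
```

```text
[1.000e-04 3.262e-01 4.542e-01 3.588e-01 1.175e-01 4.757e-01] 0.014706205779434378
t 11.15 pos [0.5183 0.1908 0.1575] q [  8.   25.6  81.1  -0.2  72.9 108.6] F [ 0.8 -1.  -1.2] w 39.5
[[0.983, -0.182, 0.006], [-0.182, -0.983, -0.002], [0.007, 0.001, -1.0]]
180 0.4 ['  7/ 99/ 74', '  6/ 93/ 82', '  5/ 85/ 90', '  6/ 77/ 98', '  7/ 67/106', ' 14/ 41/125', '  --  ']
180 0.45 [' 13/ 92/ 75', ' 12/ 85/ 83', ' 12/ 78/ 91', ' 12/ 69/ 99', ' 14/ 59/108', ' 23/ 27/130', '  --  ']
180 0.5 [' 19/ 83/ 77', ' 18/ 77/ 85', ' 18/ 69/ 93', ' 19/ 60/101', ' 21/ 48/111', '  --  ', '  --  ']
180 0.55 [' 26/ 74/ 80', ' 25/ 67/ 88', ' 25/ 59/ 96', ' 27/ 48/105', ' 30/ 34/116', '  --  ', '  --  ']
180 0.6 [' 32/ 63/ 85', ' 32/ 56/ 92', ' 33/ 46/101', ' 36/ 33/111', '  --  ', '  --  ', '  --  ']
180 0.65 [' 40/ 50/ 90', ' 41/ 41/ 99', ' 43/ 27/109', '  --  ', '  --  ', '  --  ', '  --  ']
180 0.7 [' 49/ 32/ 99', ' 54/ 15/111', '  --  ', '  --  ', '  --  ', '  --  ', '  --  ']
180 0.75 ['  --  ', '  --  ', '  --  ', '  --  ', '  --  ', '  --  ', '  --  ']
180 0.8 ['  --  ', '  --  ', '  --  ', '  --  ', '  
[... 2708 characters left out ...]
36/121/ 20']
105 0.6 [' 51/165/-111', ' 29/164/-88', '  9/160/-64', ' -6/154/-43', '-16/148/-27', '-26/134/ -3', '-29/119/ 15']
105 0.65 [' 42/156/-94', ' 27/155/-77', ' 12/153/-60', '  1/148/-44', ' -8/143/-30', '-18/130/ -7', '-22/116/ 11']
105 0.7 [' 39/148/-82', ' 27/148/-70', ' 16/145/-56', '  6/142/-43', ' -1/137/-31', '-11/125/-10', '-15/112/  8']
105 0.75 [' 38/140/-74', ' 29/140/-63', ' 20/138/-52', ' 12/135/-41', '  5/131/-30', ' -4/120/-11', ' -8/107/  7']
105 0.8 [' 39/132/-66', ' 31/132/-58', ' 23/130/-48', ' 16/127/-39', ' 11/124/-29', '  2/114/-11', ' -2/101/  6']
105 0.85 [' 41/124/-60', ' 34/124/-52', ' 27/122/-44', ' 21/120/-36', ' 16/116/-27', '  8/107/-10', '  5/ 94/  6']
```

```bash
sed -n '/^D=/,/)\]$/p' fit.py > dat.py; cat > fit2.py <<'E'
from h import *
from scipy.optimize import least_squares
exec(open('dat.py').read())
D.append(([8,25.6,81.1,0,72.9,108.6],[.5183,.1908,.1575]))
R_=[];
for q,x in D:
    c,s=np.cos(np.radians(q[0])),np.sin(np.radians(q[0])); print(q[1:3],round(sum(q[1:3])+q[4],1),round(c*x[0]+s*x[1],4),x[2],round(-s*x[0]+c*x[1],4)); R_.append((q[1],q[1]+q[2],c*x[0]+s*x[1],x[2]))
A=[];b=[]
for a2,a3,r,z in R_:
    a2,a3=np.radians([a2,a3])
    A.append([np.sin(a2),np.cos(a2),np.sin(a3),np.cos(a3),1,0]);b.append(r)
    A.append([np.cos(a2),-np.sin(a2),np.cos(a3),-np.sin(a3),0,1]);b.append(z)
for cols in ([0,2,5],[0,2,4,5],[0,2,3,5],[0,2,3,4,5],[0,1,2,3,4,5]):
    s=np.linalg.lstsq(np.array(A)[:,cols],b,rcond=None); print(cols,np.round(s[0],4),np.abs(np.array(A)[:,cols]@s[0]-b).max())
E
python3 fit2.py
```

```text
[21.8, 74.3] 180.0 0.5372 0.2313 0.1178
[16.4, 89.6] 180.0 0.4608 0.1922 0.1176
[25.9, 80.2] 180.0 0.5428 0.1594 0.1176
[35.2, 89.2] 180.0 0.5412 0.0286 0.1178
[23.5, 77] 179.7 0.5417 0.2004 0.1178
[24, 77] 180.3 0.5421 0.196 0.1178
[33.7, 81.9] 180.6 0.5672 0.0755 0.1175
[36.1, 75.8] 179.4 0.606 0.0798 0.1169
[38.3, 71.4] 179.7 0.6297 0.0784 0.1171
[25.6, 81.1] 179.6 0.5398 0.1575 0.1168
[0, 2, 5] [ 0.4568  0.3578 -0.152 ] 0.017379232609930795
[0, 2, 4, 5] [ 0.4575  0.3592 -0.0017 -0.1522] 0.017264798564279094
[0, 2, 3, 5] [ 0.541   0.3502  0.1061 -0.128 ] 0.0029661878599896996
[0, 2, 3, 4, 5] [ 5.412e-01  3.506e-01  1.061e-01 -5.000e-04 -1.280e-01] 0.0029604672745018323
[0, 1, 2, 3, 4, 5] [ 5.412e-01 -8.000e-04  3.511e-01  1.062e-01 -2.000e-04 -1.282e-01] 0.0029645867490377675
```

```bash
cat >> h.py <<'E'
def rad(q1,r,z):
    c,s=np.cos(np.radians(q1)),np.sin(np.radians(q1)); return np.array([r*c-.1175*s,r*s+.1175*c,z])
E
python3 -c "
from h import *
st(); row(rad(8,.53,.33),down(8,30))"
```

```text
t 11.15 pos [0.5183 0.1908 0.1575] q [  8.   25.6  81.1  -0.2  72.9 108.6] F [ 0.8 -1.  -1.2] w 39.5
[[0.983, -0.182, 0.006], [-0.182, -0.983, -0.002], [0.007, 0.001, -1.0]]
row [-0.168  0.053 -3.451] [ 0.62   3.671 -2.253] dist mm 173 rows>= 4.0
```

Emit:
send_rows --pt "-0.17 0.05 -1.2 0 0 -0.8 30" --pt "-0.17 0.05 -2.3 0.3 1.6 -1.6 30" --pt "-0.17 0.05 -3.45 0.62 2.8 -2.2 30" --pt "-0.17 0.05 -3.45 0.62 3.67 -2.25 30" --pt "-0.17 0.05 -3.45 0.62 3.67 -2.25 30"

```text
time_s: 11.78
position: [0.5067, 0.1899, 0.3292]
tool_rot: [[0.858, 0.139, 0.495], [0.12, -0.99, 0.07], [0.5, -0.0, -0.866]]
ft_force: [0.5, 0.3, -1.4]
grip_width: 0.0393
```

```bash
cat > plan.py <<'E'
from h import *
s=status.observe(); st(); q=np.radians(s['q']); c,sn=np.cos(q[0]),np.sin(q[0]); x=s['position']
r=c*x[0]+sn*x[1]; a2,a3,a5=q[1],q[1]+q[2],q[1]+q[2]+q[4]
wr=.541*np.sin(a2)+.3502*np.sin(a3)+.1061*np.cos(a3); wz=.541*np.cos(a2)+.3502*np.cos(a3)-.1061*np.sin(a3)
H=(r-wr)/np.sin(a5); h=x[2]-wz-H*np.cos(a5); print('r',r,'a5',np.degrees(a5),'H',H,'h',h)
L2=np.hypot(.3502,.1061); ph=np.degrees(np.arctan2(.1061,.3502))
def ik(r,z,th):
    t=np.radians(th); wr=r-H*np.sin(t); wz=z-h-H*np.cos(t); k=(wr**2+wz**2-.541**2-L2**2)/(2*.541*L2)
    if abs(k)>1: return None
    b=np.arccos(k); q2=np.arctan2(wr,wz)-np.arctan2(L2*np.sin(b),.541+L2*np.cos(b)); q2=np.degrees(q2); q3=np.degrees(b)-ph; return np.round([q2,q3,th-q2-q3])
for th in (120,100,95,90):
  for z in (.4,.5,.6,.65,.7):
    print(th,z,[(rr,ik(rr,z,th)) for rr in (.5,.6,.7)])
E
python3 plan.py
```

```text
t 11.78 pos [0.5067 0.1899 0.3292] q [ 8.   5.5 86.1 -0.  58.4 90.1] F [ 0.5  0.3 -1.4] w 39.3
[[0.858, 0.139, 0.495], [0.12, -0.99, 0.07], [0.5, -0.0, -0.866]]
r 0.5281809206875594 a5 149.9937746744758 H 0.2581196548428711 h 0.12983713236574154
120 0.4 [(0.5, array([ -7., 102.,  25.])), (0.6, array([ 4., 92., 24.])), (0.7, array([14., 79., 27.]))]
120 0.5 [(0.5, array([-9., 88., 41.])), (0.6, array([ 1., 78., 40.])), (0.7, array([12., 66., 42.]))]
120 0.6 [(0.5, array([-9., 72., 57.])), (0.6, array([ 2., 62., 56.])), (0.7, array([13., 49., 58.]))]
120 0.65 [(0.5, array([-8., 63., 65.])), (0.6, array([ 3., 53., 64.])), (0.7, array([14., 39., 67.]))]
120 0.7 [(0.5, array([-6., 53., 73.])), (0.6, array([ 5., 42., 73.])), (0.7, array([17., 26., 77.]))]
100 0.4 [(0.5, array([ -5., 116., -11.])), (0.6, array([  6., 105., -11.])), (0.7, array([15., 92., -8.]))]
100 0.5 [(0.5, array([-11., 102.,   8.])), (0.6, array([ 0., 93.,  7.])), (0.7, array([11., 81.,  8.]))]
100 0.6 [(0.5, array([-13.,  88.,  25.])), (0.6, array([-2., 79., 23.])), (0.7, array([ 9., 68., 24.]))]
100 0.65 [(0.5, array(
[... 545 characters left out ...]
])), (0.6, array([-2., 75., 22.])), (0.7, array([ 8., 64., 23.]))]
95 0.7 [(0.5, array([-13.,  76.,  32.])), (0.6, array([-2., 67., 30.])), (0.7, array([ 9., 55., 31.]))]
90 0.4 [(0.5, array([ -0., 121., -31.])), (0.6, array([  9., 110., -29.])), (0.7, array([ 18.,  97., -25.]))]
90 0.5 [(0.5, array([ -9., 109., -10.])), (0.6, array([  2.,  99., -11.])), (0.7, array([12., 87., -9.]))]
90 0.6 [(0.5, array([-13.,  95.,   8.])), (0.6, array([-2., 86.,  6.])), (0.7, array([ 9., 75.,  7.]))]
90 0.65 [(0.5, array([-13.,  87.,  16.])), (0.6, array([-2., 79., 14.])), (0.7, array([ 8., 67., 14.]))]
90 0.7 [(0.5, array([-13.,  79.,  24.])), (0.6, array([-2., 71., 22.])), (0.7, array([ 8., 59., 22.]))]
```

```bash
python3 -c "
from h import *
row(rad(8,.53,.69),down(8,90))"
```

```text
row [ 3.64e+00 -1.00e-03 -6.23e+00] [ 3.000e-03  7.499e+00 -4.000e-03] dist mm 361 rows>= 6.0
```

Emit:
send_rows --pt "0.7 0 -1.2 0 0.3 0 30" --pt "1.4 0 -2.3 0 1.0 0 30" --pt "2.0 0 -3.4 0 2.0 0 30" --pt "2.6 0 -4.5 0 3.2 0 30" --pt "3.2 0 -5.5 0 4.4 0 30"

```text
time_s: 12.4
position: [0.5095, 0.1899, 0.6446]
tool_rot: [[0.411, 0.138, 0.901], [0.056, -0.99, 0.126], [0.91, -0.001, -0.415]]
ft_force: [1.8, 0.2, -1.9]
grip_width: 0.0393
```

```bash
python3 -c "
from h import *
st();row(rad(8,.53,.69),down(8,90))"
```

```text
t 12.4 pos [0.5095 0.1899 0.6446] q [ 8.  -6.2 66.  -0.  54.7 90.1] F [ 1.8  0.2 -1.9] w 39.3
[[0.411, 0.138, 0.901], [0.056, -0.99, 0.126], [0.91, -0.001, -0.415]]
row [ 0.817 -0.008 -0.395] [ 0.009  3.065 -0.01 ] dist mm 45 rows>= 3.0
```

Emit:
send_rows --pt "0.8 0 -0.4 0 1.0 0 30" --pt "0.8 0 -0.4 0 2.0 0 30" --pt "0.8 0 -0.4 0 3.0 0 30" --pt "0.8 0 -0.4 0 3.0 0 30" --pt "0.8 0 -0.4 0 3.0 0 30"

```text
time_s: 13.02
position: [0.5085, 0.1898, 0.688]
tool_rot: [[0.013, 0.138, 0.99], [0.001, -0.99, 0.138], [1.0, -0.001, -0.013]]
ft_force: [0.0, 0.1, -2.0]
grip_width: 0.0394
```

```bash
python3 -c "
from h import *
st()
s=status.observe(); im,d=save('wrist','w6'); save('scene','s6')
r=vision.masks_of('wrist','insert_centre')[0]
p=world_pts('wrist',r['pixels'],d,s); b=(p-s['position'])@s['tool_rot']; b=b[b[:,2]<-.038]; print(np.round(np.percentile(b,[1,50,99],axis=0),4)); 
c=b.mean(0); n=np.linalg.svd(b-c,full_matrices=False)[2][2]; print('top face normal in tool',n)
im,d=save('top','t6')
for n in ['bottle_centre','beaker_centre','jar_centre']:
    k=vision.masks_of('top',n)
    for k in k[:1]: print(n,k['p'],np.round(k['extent']))
"
```

```text
t 13.03 pos [0.5085 0.1898 0.688 ] q [ 8.  -9.8 78.4 -0.1 22.2 90.2] F [ 0.   0.1 -2. ] w 39.4
[[0.013, 0.138, 0.99], [0.001, -0.99, 0.138], [1.0, -0.001, -0.013]]
[[-0.0144 -0.0194 -0.0429]
 [ 0.0144  0.     -0.0416]
 [ 0.0378  0.0197 -0.0397]]
top face normal in tool [ 4.30844422e-03 -4.13193173e-04 -9.99990633e-01]
bottle_centre 0.78 [440. 175. 478. 207.]
beaker_centre 0.69 [378. 255. 398. 289.]
```

View pics/w6.png

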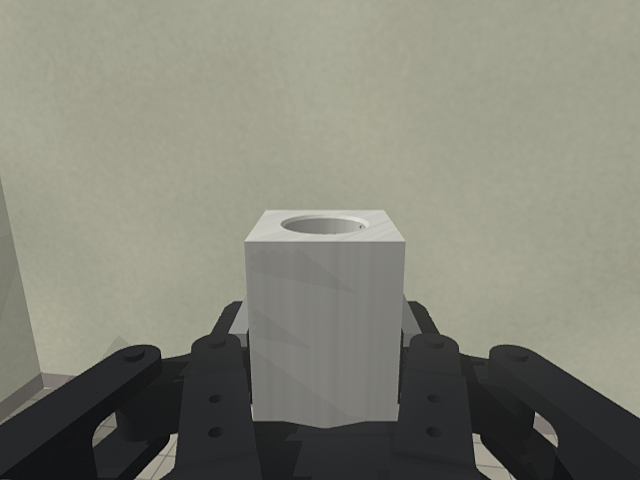

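View pics/s6.png

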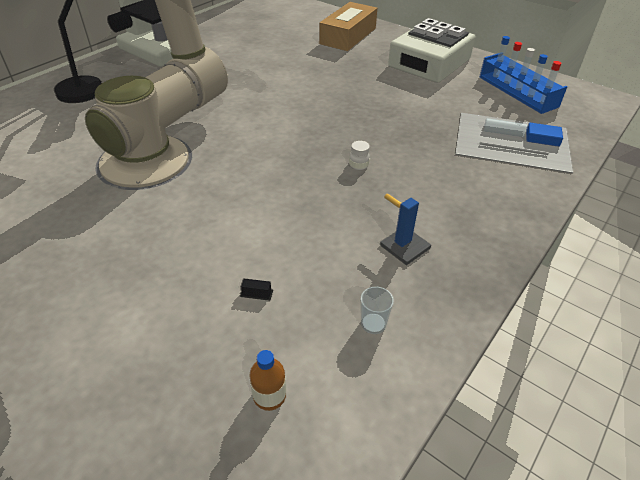

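The insert is held upright with the probed pocket (325, 226) pointing up. In the scene picture the jar, beaker and bottle stand where they were at the start. I'll let it settle briefly, then hand in.

Emit:
send_rows --pt "0 0 0 0 0 0 30" --pt "0 0 0 0 0 0 30" --pt "0 0 0 0 0 0 30"

```text
time_s: 13.75
position: [0.5077, 0.1898, 0.6871]
tool_rot: [[0.011, 0.138, 0.99], [0.001, -0.99, 0.138], [1.0, -0.0, -0.011]]
ft_force: [0.9, 0.2, -3.3]
grip_width: 0.0392
```

```bash
python3 -c "
from h import *
st(); print(status.observe()['qvel'].round(2)); print(env.close_job())"
```

```text
t 13.75 pos [0.5077 0.1898 0.6871] q [ 8.  -9.9 78.7 -0.1 21.8 90.1] F [ 0.9  0.2 -3.3] w 39.2
[[0.011, 0.138, 0.99], [0.001, -0.99, 0.138], [1.0, -0.0, -0.011]]
[-0.07 -0.06 -0.08 -0.03 -0.05  0.04]
the job is handed in; nothing more can be done
None
```

I found the deep pocket on the first end I tried, and handed the job in at about 14 s with that pocket pointing up. The job reports no verdict.

**Probing:** I gripped the insert across its 40 mm width and pushed its front end onto the pin in 1–3 mm steps. The pin went in freely for more than 20 mm, then met the stop with about 11 N. My depth estimates were 23 mm from the top camera, 24 mm from the pin length still exposed, and 28 mm from an earlier wrist view. All are well over 15 mm, so this is the deep end, and I did not try the other one.

**Final pose:** I drew the insert off and tilted the tool level. The insert's axis is within about 1° of vertical and its centre is about 0.69 m above the bench. It was clear of everything, gripped with 80 N at 39 mm opening, and not moving.

**Checks that failed or disagreed:**
- In the last top-camera check, the network missed the jar and its beaker box was clearly on something else, near where the rest stands.
- The bottle box matched its starting place. In the scene picture, bottle, beaker and jar all stand upright where they were at the start.

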